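# Crank the sample stage to the green mark

## Robot

A 6-joint arm with a two-finger parallel gripper is mounted at the origin on a cart in front of the work surface, level with it; the furniture and walls round the work are solid. World frame = base frame: x ahead of the robot, y to its left, z up, the work surface at z = 0. Lengths are in m, angles in rad, forces in N, time in s.
With the tool pointing down it reaches from about 0.3 to 0.775 m from the base axis. Payload 14.6 kg.
Tool frame: the origin (TCP) lies on the centre line of the jaws, within the pads' length; the fingertips stand 19 mm ahead of it and the grasp point (between the pads) is the TCP; z points along the fingers, x is the direction in which the jaws open and shut, and the axes are right-handed (so a half turn about z gives the same grasp; the last joint's range is limited). The gripper opens to 94 mm and grips with 3 to 60 N. Pads are 16 mm wide; open, the fingers measure 119 mm over their backs; the gripper's body (75 mm by 177 mm) begins 78 mm behind the grasp point.
Start: joints at [1.073, 0.3, 1.521, -0, 1.321, -0.067], TCP at [0.23, 0.5, 0.224] pointing down, gripper open.
Joint ranges: [-3.03, 3.03], [-0.79, 2.21], [0.23, 2.52], [-1.04, 4.18], [0, 3.07], [-2.55, 2.55]. Speed limits (rad/s): [2.22, 2.22, 2.57, 3.14, 3.14, 3.14].

## Interface

Orientations are given as [roll, pitch, yaw] about the fixed x, y, z axes, in that order (R = Rz(yaw) Ry(pitch) Rx(roll)).
In Python, from station import ctrl, imaging gives the robot as it stands.
- The arm moves only by the shell command python3 -m handwheel 'ROWS' [OPENING] [FORCE]. ROWS is JSON, a list that holds one entry, the list of rows, each a list of 4 numbers: the shift along the tool's x, y, z in m, then the turn about the tool's z in rad. A call has 1 to 10 rows; each row shifts and turns the pose as measured when the row begins, along the tool's axes as they then stand; what a row does not reach is not made up. A row lasts 1/10 s, in which the tool goes at most 50 mm and 8.59 degrees, less where a joint would pass 70% of its speed; a pose out of reach is approached as far as the arm can. A call is refused whole if a number of a shift passes 0.05 or a number of a turn 0.15, either way. A call with a gripper value outside its range is refused whole. OPENING is the finger opening in m, from 0 to 0.094, set as the call begins (- or left out, the last holds). The fingers move at their own pace and stop on an object; FORCE is the grip in N (left out, the last holds). Time passes only in rows, so rows that do not move let the fingers close. It gives the time, the measured TCP pose, the force and the opening at its end, in the units of the state.
- ctrl.get_obs(): the state, without advancing time (a new reading comes with each control period).
- imaging.camera(name): name is "scene" or "top" or "wrist"; returns the picture (384x512x3 uint8, red, green, blue); there is no depth.
- imaging.camera_model(name): a dict with "camera_matrix" (3x3 intrinsics, pixels), "position" and "attitude" of the camera in the world. Camera axes: x right, y up, looking along -z (the intrinsics and any distortion apply to the point x, -y, -z); pixel columns grow to the right and rows downward; lengths in m; the calibration is good to about 2 mm. A picture is of the moment at which its call begins: read the wrist's pose just before it. camera_model takes no time and is no camera call; for the wrist camera it gives the pose at the moment of the call.
- ctrl.hand_in(): hands the job in, once; it reports no verdict.
The state is a dict: "time_s": time; "qpos": joint angles; "joint_vel": joint speeds; "tau": joint torques, N m; "ee_pos": TCP position; "eef_rot": TCP orientation; "force": force on the tool from outside, world axes, zero at the start; "moment": the same for the moment, N m; "grip_width": finger opening in m.
Only numpy, scipy, OpenCV 4.12 (cv2) and the standard library are available. Lean on these libraries where they do the work, as an engineer would, in place of code of your own. Each camera call takes 0.05 s, during which the arm holds its last target. There are 200 camera calls.

## Task

Wind the sample stage to its green position: crank its black handwheel with the orange handle clockwise (seen from above) until the wheel's white pointer stands over the green mark on the dial, then let go. The yellow and red marks are other positions.

Things in the scene. Friction and masses are not known exactly. Their poses are not given: they have to be found in the camera images.
- wheel_axis (a point): Centre of the black handwheel (flat disc, 132 mm across, rim top 54 mm above the desk) on its upright axis, at rim-top height. Its x axis turns with the wheel and points to the orange handle and white pointer. It starts near its anticlockwise stop and turns 275 degrees clockwise (from above), past all the marks. Stiff (0.15 N m, 3 N at the handle), stays where left. It sits on a fixed grey stage.
- crank_grip (a point): Half-way up the wheel's upright orange handle: round, 22 mm in diameter, 49 mm tall, 50 mm from the wheel's axis. This point is 82 mm above the desk, the handle's top 103 mm, the wheel under it 54 mm. The handle spins freely on its own upright axis, so a hand holding it need not turn while it goes round.
- pointer_tip (a point): Outer tip of the white pointer under the wheel's rim, 80 mm from the wheel's axis, on the same radius as the orange handle. It passes about 9 mm above the marks.
- green_mark (a point): Centre of the top of the round green mark (17 mm across, 3 mm high) on the fixed dark dial under the wheel, 80 mm from the wheel's axis. A yellow and a red mark of the same shape stand elsewhere on that circle; which colour is where varies. Reaching green takes some 65 to 225 degrees of clockwise turning.

How it is judged:
By the outcome, as a careful person would: the job done as asked, in the order asked, and still so for the second after the job is handed in, with the robot touching nothing.
It also fails if it takes over 45 s, if anything falls off the work surface, if the arm or the gripper's body presses on something with over 40 N, if the wrist force passes 120 N, or if a joint passes its speed limit or range.

## Working session

There is one attempt and no reset: what is moved stays moved. The work goes in short steps, Python scripts to look and compute and a shell command to move; the robot and the scene stay as the last step left them, time stands still between calls to the robot, and variables do not carry over. Pictures are saved under pics/ and viewed, about 8 in all and at most 12, crops included, and the job is handed in when it is done.

```bash
mkdir -p pics; ls
python3 - <<'E'
from station import ctrl, imaging
import cv2,numpy as np
o=ctrl.get_obs();print(o)
a=imaging.camera("top");b=imaging.camera("scene")
np.save("top.npy",a);np.save("scene.npy",b)
cv2.imwrite("pics/a.png",np.hstack([a,b])[:,:,::-1][:, :]) 
im=cv2.resize(np.hstack([a,b]),(800,300));cv2.imwrite("pics/a.png",im[:,:,::-1])
for n in("top","scene","wrist"):print(n,imaging.camera_model(n))
E
```

```text
pics
{'time_s': 0.0, 'qpos': array([ 1.07338967e+00,  3.00471690e-01,  1.52155607e+00, -1.22538701e-05,
        1.32071020e+00, -6.66073780e-02]), 'joint_vel': array([ 0.00124661,  0.00111836, -0.00044046,  0.00125137, -0.00180624,
       -0.0012274 ]), 'tau': array([-2.99133862e-03, -5.31815708e+01, -3.52731264e+01,  7.05914805e-02,
        2.45326204e-02, -8.67112180e-05]), 'ee_pos': array([0.22957567, 0.49953756, 0.22389658]), 'eef_rot': array([-3.14152827e+00,  1.14355851e-03,  1.14000012e+00]), 'force': array([-0.26896384,  0.92370629, -0.85066498]), 'moment': array([-0.04547497, -0.00472973,  0.03033468]), 'grip_width': 0.09388279097576945}
top {'camera_matrix': array([[486.65374019,   0.        , 265.63897176],
       [  0.        , 486.65374019, 191.32089275],
       [  0.        ,   0.        ,   1.        ]]), 'position': array([0.35350862, 0.28919751, 0.95068527]), 'attitude': array([ 0.15622664, -0.00561997, -1.57854764])}
scene {'camera_matrix': array([[369.37532144,   0.        , 257.81816956],
       [  0.        , 369.37532144, 186.35904222],
       [  0.        ,   0.        ,   1.        ]]), 'position': array([ 0.26125406, -0.26772846,  0.70567435]), 'attitude': array([ 7.66381432e-01, -4.80941966e-04, -4.07748378e-01])}
wrist {'camera_matrix': array([[264.77139902,   0.        , 257.1781223 ],
       [  0.        , 264.77139902, 193.16866317],
       [  0.        ,   0.        ,   1.        ]]), 'position': array([0.16207961, 0.53098298, 0.38445219]), 'attitude': array([-0.25731093,  0.00129817,  1.13962244])}
```

View pics/a.png

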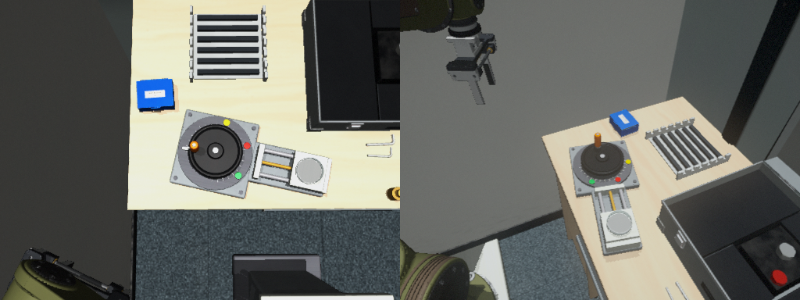

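The left half is the top view: the wheel is centred at about (215,150), with the handle and white pointer at the left. The yellow, red and green marks sit clockwise from there at upper right, right and lower right. The right half is the scene view, which shows the same layout. Next I'll measure positions.

```bash
cat > h.py <<'E'
import cv2,numpy as np
from scipy.spatial.transform import Rotation as R
def ray(m,px,z):
    K=m["camera_matrix"];d=np.linalg.inv(K)@[px[0],px[1],1.];d=R.from_euler("xyz",m["attitude"]).apply([d[0],-d[1],-d[2]])
    p=m["position"];return p+d*(z-p[2])/d[2]
def blobs(im,lo,hi,mn=15):
    h=cv2.cvtColor(im,cv2.COLOR_RGB2HSV);k=cv2.inRange(h,np.array(lo),np.array(hi))
    n,l,s,c=cv2.connectedComponentsWithStats(k);return [(c[i].round(1),s[i].tolist()) for i in range(1,n) if s[i,4]>=mn]
C=dict(green=((45,100,80),(85,255,255)),yellow=((23,150,120),(35,255,255)),red=((0,180,120),(5,255,255)),orange=((7,150,100),(20,255,255)),white=((0,0,215),(180,30,255)))
E
python3 - <<'E'
from h import *
from station import imaging
for n in("top","scene"):
    im=np.load(n+".npy");m=imaging.camera_model(n)
    for c,(lo,hi) in C.items():
        for p,s in blobs(im,lo,hi):
            if c=="white" and s[4]>300: continue
            print(n,c,p,s,ray(m,p,.01 if c in("green","yellow","red") else .09).round(4))
a=np.load("top.npy")[130:260,205:330];cv2.imwrite("pics/b.png",cv2.resize(a,None,fx=4.5,fy=4.5,interpolation=2)[:,:,::-1])
E
```

```text
top green [304.6 224.1] [301, 220, 8, 9, 62] [0.4368 0.2078 0.01  ]
top yellow [289.6 156.4] [286, 153, 8, 8, 56] [0.5713 0.2348 0.01  ]
top red [315.9 185.9] [312, 183, 8, 7, 45] [0.5117 0.1841 0.01  ]
top orange [248.2 184.9] [243, 180, 11, 12, 64] [0.5009 0.3145 0.09  ]
top orange [354.7 212.3] [336, 208, 37, 9, 53] [0.4501 0.1251 0.09  ]
top orange [506.7 246.1] [503, 240, 9, 13, 27] [ 0.3883 -0.1412  0.09  ]
top white [243.6  22.6] [243, 19, 3, 9, 18] [0.8127 0.3225 0.09  ]
top white [338.3  23.3] [337, 20, 3, 8, 15] [0.8104 0.1431 0.09  ]
top white [243.6  36.4] [243, 33, 3, 9, 19] [0.7848 0.3225 0.09  ]
top white [338.1  35.9] [337, 32, 3, 9, 19] [0.785  0.1443 0.09  ]
top white [338.8  49.9] [337, 46, 4, 10, 18] [0.7569 0.1438 0.09  ]
top white [243.8  64.2] [243, 61, 3, 9, 19] [0.7295 0.3222 0.09  ]
top white [339.   64.7] [338, 60, 3, 10, 24] [0.7276 0.1444 0.09  ]
top white [203.5  71.2] [199, 69, 10, 6, 22] [0.7162 0.3972 0.09  ]
top white [206.1  83.3] [197, 79, 19, 10, 51] [0.6925 0.3921 0.09  ]
top white [340.2  80.2] [339, 78, 3, 6, 15] [0.6972 0.1431 0.09  ]
top whit
[... 1478 characters left out ...]
6] [289, 204, 6, 6, 28] [0.5765 0.2497 0.01  ]
scene red [278.6 229.1] [276, 227, 6, 5, 27] [0.5167 0.1995 0.01  ]
scene red [485.6 354. ] [477, 346, 18, 17, 235] [ 0.7398 -0.206   0.01  ]
scene orange [252.8 179.2] [249, 170, 8, 18, 110] [0.495  0.3024 0.09  ]
scene white [285.8 152.4] [280, 147, 13, 11, 50] [0.6092 0.358  0.09  ]
scene white [267.9 239.3] [250, 235, 37, 9, 139] [0.4561 0.131  0.09  ]
scene white [296.6 287.1] [284, 267, 22, 38, 238] [0.4602 0.0128 0.09  ]
scene white [265.1 290.1] [257, 271, 25, 37, 254] [0.4047 0.0302 0.09  ]
scene white [285.7 310.2] [265, 305, 43, 11, 180] [ 0.4221 -0.0191  0.09  ]
scene white [133.2 372.9] [132, 369, 4, 8, 16] [ 0.1586 -0.0169  0.09  ]
```

View pics/b.png

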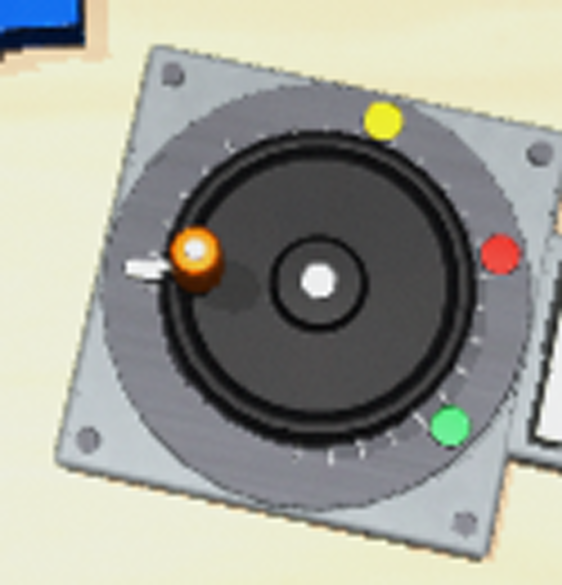

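The zoomed crop shows the handle at (195,250), the pointer tip at (128,267), the hub at (318,281) and green at (450,426). The two views disagree at z = 0.01, so I'll triangulate the mark height and fit the axis.

Run:
```python
from h import *
from station import imaging
from scipy.optimize import least_squares as LS
T=imaging.camera_model("top");S=imaging.camera_model("scene")
P={"g":((304.6,224.1),(245.1,232.4)),"y":((289.6,156.4),(291.6,206.6)),"r":((315.9,185.9),(278.6,229.1))}
for z in(.02,.025,.03,.035,.04):print(z,[ (ray(T,a,z)-ray(S,b,z))[:2].round(4) for a,b in P.values()])
for z in (.027,.031,.035):
    M=[ray(T,a,z)[:2] for a,b in P.values()];tip=ray(T,(205+128/4.5,130+267/4.5),z+.009)[:2]
    Q=np.array(M+[tip]);f=LS(lambda c:np.hypot(*(Q-c).T)-.08,[.49,.27]);c=f.x
    an=np.degrees(np.arctan2(*(Q-c).T[::-1]));print(z,c,f.fun.round(4),an.round(1),"cw to green",(an[3]-an[0])%360)
print("hub",ray(T,(275.3,192.1),.06),"handle top",ray(T,(205+195/4.5,130+250/4.5),.103))
```

```text
0.02 [array([-0.0022, -0.0061]), array([-0.003 , -0.0069]), array([-0.003 , -0.0075])]
0.025 [array([-0.0013, -0.0021]), array([-0.0019, -0.0028]), array([-0.002 , -0.0036])]
0.03 [array([-0.0005,  0.0018]), array([-0.0008,  0.0012]), array([-0.001 ,  0.0003])]
0.035 [array([0.0004, 0.0058]), array([0.0003, 0.0052]), array([0.    , 0.0042])]
0.04 [array([0.0012, 0.0097]), array([0.0014, 0.0092]), array([0.001 , 0.0081])]
0.027 [0.49290565 0.26461194] [-0.0001 -0.0002  0.0002  0.0001] [-136.1  -21.2  -78.5   83.6] cw to green 219.75761226191133
0.031 [0.49216756 0.26486265] [-0.0005 -0.0003  0.     -0.0004] [-136.   -21.2  -78.5   83.5] cw to green 219.51220322349604
0.035 [0.491427   0.26511399] [-0.0008 -0.0005 -0.0001 -0.0009] [-135.8  -21.3  -78.4   83.4] cw to green 219.2609063718021
hub [0.49217583 0.26521836 0.06      ] handle top [0.49750731 0.31388561 0.103     ]
```

Axis ≈ (0.4926, 0.2648), the handle is at 83.5° → (0.498, 0.314), and green is at −136°, about 220° clockwise. Approaching now.

```bash
python3 -m handwheel '[[[-0.007,0.04,0.01,0],[-0.007,0.04,0.01,0],[-0.007,0.04,0.01,0],[-0.007,0.04,0.01,0],[-0.007,0.04,0.01,0],[-0.007,0.04,0.01,0],[-0.007,0.04,0.01,0],[-0.007,0.04,0.01,0],[0,0,0,0]]]' 0.045 25
cat > go.py <<'E'
# prints tool-frame shift to a world point
import sys,numpy as np
from h import R
from station import ctrl
o=ctrl.get_obs();r=R.from_euler("xyz",o["eef_rot"])
print(o["time_s"],o["ee_pos"].round(4),o["eef_rot"].round(3),"F",o["force"].round(1),"w",round(o["grip_width"],4))
C=np.array([.4926,.2648]);d=o["ee_pos"][:2]-C;a=np.degrees(np.arctan2(d[1],d[0]));print("angle",a.round(1),"rad",np.hypot(*d).round(4))
if len(sys.argv)==2:  # arc plan: 10 rows clockwise by given deg each
    p=o["ee_pos"].copy()
    for i in range(1,11):
        t=np.radians(a-i*float(sys.argv[1]));q=np.r_[C+.05*np.array([np.cos(t),np.sin(t)]),.085];print(r.inv().apply(q-p).round(4).tolist(),end=" ");p=q
else: print("tool shift",r.inv().apply(np.array(sys.argv[1:],float)-o["ee_pos"]).round(4))
E
python3 go.py .498 .3143 .085
```

```text
time_s: 1.0
ee_pos: [0.5052, 0.3077, 0.1381]
eef_rot: [-3.139, 0.004, 1.144]
force: [-0.9, 0.3, 1.1]
grip_width: 0.045
1.0 [0.5052 0.3077 0.1381] [-3.139  0.004  1.144] F [-0.9  0.3  1.1] w 0.045
angle 73.6 rad 0.0447
tool shift [ 0.0033 -0.0091  0.0531]
```

```bash
python3 -m handwheel '[[[0.003,-0.009,0,0],[0,0,0,0]]]' >/dev/null; python3 go.py .498 .3143 .085
python3 - <<'E'
from h import *
from station import imaging
cv2.imwrite("pics/c.png",imaging.camera("wrist")[:,:,::-1])
E
```

```text
1.2 [0.4973 0.3144 0.1374] [-3.138  0.005  1.143] F [ 0.6  0.  -0.6] w 0.0449
angle 84.6 rad 0.0498
tool shift [0.0005 0.0009 0.0524]
```

View pics/c.png

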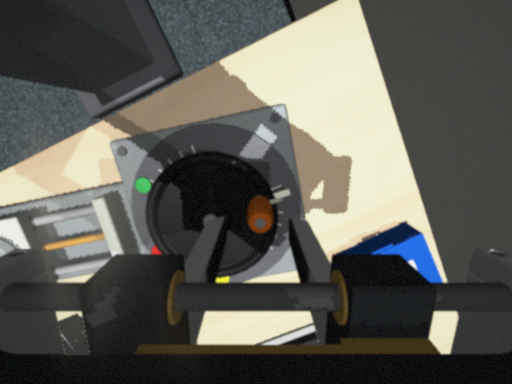

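The wrist view shows the orange handle at (260,215), midway between the two fingers. Descending and gripping.

```bash
python3 -m handwheel '[[[0,0,0.018,0],[0,0,0.018,0],[0,0,0.016,0],[0,0,0,0]]]' ; python3 go.py .498 .3143 .085;  python3 -m handwheel '[[[0,0,0,0],[0,0,0,0],[0,0,0,0],[0,0,0,0],[0,0,0,0]]]' 0 25; python3 go.py 7
```

```text
time_s: 1.65
ee_pos: [0.4943, 0.3185, 0.0866]
eef_rot: [-3.14, 0.001, 1.15]
force: [-0.8, -0.3, -0.9]
grip_width: 0.0449
1.65 [0.4943 0.3185 0.0866] [-3.14e+00  1.00e-03  1.15e+00] F [-0.8 -0.3 -0.9] w 0.0449
angle 88.2 rad 0.0537
tool shift [-0.0023  0.0051  0.0016]
time_s: 2.15
ee_pos: [0.4933, 0.3191, 0.0893]
eef_rot: [-3.141, 0.002, 1.152]
force: [2.0, 1.7, -7.3]
grip_width: 0.02
2.15 [0.4933 0.3191 0.0893] [-3.141e+00  2.000e-03  1.152e+00] F [ 2.   1.7 -7.3] w 0.02
angle 89.3 rad 0.0543
[-0.0019, 0.0075, 0.0043] [0.0013, 0.006, -0.0] [0.0006, 0.0061, -0.0] [-0.0001, 0.0061, -0.0] [-0.0009, 0.006, -0.0] [-0.0016, 0.0059, 0.0] [-0.0023, 0.0057, 0.0] [-0.003, 0.0053, 0.0] [-0.0036, 0.0049, 0.0] [-0.0042, 0.0044, 0.0]
```

```bash
python3 -m handwheel '[[[-0.001,0.005,0.004,0],[0.001,0.006,0.001,0],[0.0005,0.006,0,0],[0,0.006,0,0]]]' ; python3 go.py 7;python3 - <<'E'
from h import *
from station import imaging
a=imaging.camera("wrist");b=imaging.camera("top")[130:260,205:330]
cv2.imwrite("pics/d.png",np.hstack([cv2.resize(a[100:320,80:400],(436,300)),cv2.resize(b,(300,300))])[:,:,::-1])
E
```

```text
time_s: 2.55
ee_pos: [0.5146, 0.3102, 0.0888]
eef_rot: [-3.141, 0.002, 1.153]
force: [-10.1, -4.8, 1.9]
grip_width: 0.0204
2.55 [0.5146 0.3102 0.0888] [-3.141e+00  2.000e-03  1.153e+00] F [-10.1  -4.8   1.9] w 0.0204
angle 64.2 rad 0.0505
[-0.001, 0.0061, 0.0038] [-0.0013, 0.006, -0.0] [-0.002, 0.0058, -0.0] [-0.0027, 0.0055, 0.0] [-0.0034, 0.0051, 0.0] [-0.004, 0.0047, 0.0] [-0.0045, 0.0041, 0.0] [-0.005, 0.0036, 0.0] [-0.0054, 0.0029, 0.0] [-0.0057, 0.0023, 0.0]
```

View pics/d.png

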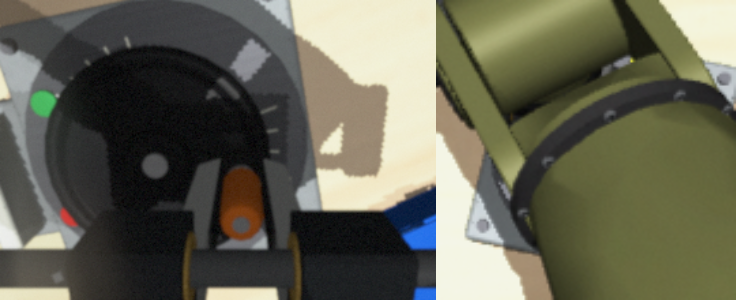

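The wrist view shows the handle between the fingers and moving with them. The top view is hidden by the arm. Continuing the arc.

```bash
python3 -m handwheel '[[[-0.001,0.006,0.003,0],[-0.001,0.006,0.001,0],[-0.002,0.006,0,0],[-0.003,0.0055,0,0],[-0.0035,0.005,0,0],[-0.004,0.0047,0,0]]]' ; python3 go.py 7
```

```text
time_s: 3.25
ee_pos: [0.5335, 0.2808, 0.0884]
eef_rot: [-3.127, 0.014, 1.153]
force: [-11.8, 2.2, 2.7]
grip_width: 0.02
3.25 [0.5335 0.2808 0.0884] [-3.127  0.014  1.153] F [-11.8   2.2   2.7] w 0.02
angle 21.4 rad 0.044
[-0.0002, 0.0084, 0.0032] [-0.005, 0.0035, 0.0] [-0.0054, 0.0029, 0.0] [-0.0057, 0.0022, 0.0] [-0.0059, 0.0015, 0.0001] [-0.0061, 0.0007, 0.0001] [-0.0061, -0.0, 0.0001] [-0.0061, -0.0008, 0.0001] [-0.0059, -0.0015, 0.0001] [-0.0057, -0.0022, 0.0001]
```

```bash
python3 -m handwheel '[[[-0.001,0.008,0.003,0],[-0.004,0.007,0.001,0],[-0.0055,0.004,0,0],[-0.006,0.003,0,0]]]' ; python3 go.py 7
```

```text
time_s: 3.65
ee_pos: [0.5402, 0.2588, 0.0866]
eef_rot: [-3.111, 0.019, 1.155]
force: [-7.4, 5.8, -3.0]
grip_width: 0.0213
3.65 [0.5402 0.2588 0.0866] [-3.111  0.019  1.155] F [-7.4  5.8 -3. ] w 0.0213
angle -7.2 rad 0.0479
[-0.0053, 0.0034, 0.0016] [-0.0061, 0.0007, 0.0001] [-0.0061, -0.0001, 0.0001] [-0.006, -0.0008, 0.0001] [-0.0059, -0.0016, 0.0002] [-0.0057, -0.0023, 0.0002] [-0.0053, -0.0029, 0.0002] [-0.0049, -0.0036, 0.0002] [-0.0045, -0.0042, 0.0002] [-0.0039, -0.0047, 0.0002]
```

```bash
python3 -m handwheel '[[[-0.006,0.003,0.001,0],[-0.0065,0.001,0,0],[-0.0065,0,0,0],[-0.0065,-0.001,0,0],[-0.006,-0.001,0,0],[-0.006,-0.002,0,0]]]' ; python3 go.py 7
```

```text
time_s: 4.25
ee_pos: [0.5218, 0.2274, 0.0866]
eef_rot: [-3.104, 0.014, 1.156]
force: [-2.6, 9.7, -7.1]
grip_width: 0.0212
4.25 [0.5218 0.2274 0.0866] [-3.104  0.014  1.156] F [-2.6  9.7 -7.1] w 0.0212
angle -51.9 rad 0.0474
[-0.0064, -0.0009, 0.0017] [-0.0048, -0.0038, 0.0002] [-0.0043, -0.0044, 0.0002] [-0.0037, -0.0049, 0.0002] [-0.0031, -0.0053, 0.0002] [-0.0024, -0.0056, 0.0002] [-0.0017, -0.0059, 0.0002] [-0.001, -0.006, 0.0002] [-0.0002, -0.0061, 0.0002] [0.0005, -0.0061, 0.0002]
```

```bash
python3 -m handwheel '[[[-0.006,-0.002,0.001,0],[-0.005,-0.004,0,0],[-0.0045,-0.0045,0,0],[-0.004,-0.005,0,0],[-0.0035,-0.0055,0,0],[-0.003,-0.006,0,0]]]' ; python3 go.py 7
```

```text
time_s: 4.85
ee_pos: [0.4853, 0.217, 0.0867]
eef_rot: [-3.104, 0.004, 1.156]
force: [6.5, 13.9, -15.4]
grip_width: 0.0214
4.85 [0.4853 0.217  0.0867] [-3.104  0.004  1.156] F [  6.5  13.9 -15.4] w 0.0214
angle -98.7 rad 0.0483
[-0.0028, -0.0055, 0.0019] [-0.0005, -0.0061, 0.0002] [0.0003, -0.0061, 0.0002] [0.001, -0.006, 0.0002] [0.0017, -0.0059, 0.0002] [0.0024, -0.0056, 0.0002] [0.0031, -0.0053, 0.0002] [0.0037, -0.0048, 0.0002] [0.0043, -0.0044, 0.0001] [0.0048, -0.0038, 0.0001]
```

```bash
python3 -m handwheel '[[[-0.0015,-0.006,0,0],[0,-0.006,0,0],[0.0005,-0.006,0,0]]]' ; python3 go.py 4
python3 - <<'E'
from h import *
from station import imaging
a=imaging.camera("wrist");b=imaging.camera("scene")
np.save("w.npy",a)
cv2.imwrite("pics/e.png",np.hstack([a[60:320,60:400],cv2.resize(b[150:280,180:350],(340,260))])[:,:,::-1])
E
```

```text
time_s: 5.15
ee_pos: [0.468, 0.2225, 0.0867]
eef_rot: [-3.106, 0.004, 1.156]
force: [4.4, -1.1, -11.6]
grip_width: 0.0213
5.15 [0.468  0.2225 0.0867] [-3.106  0.004  1.156] F [  4.4  -1.1 -11.6] w 0.0213
angle -120.2 rad 0.0489
[-0.0006, -0.0035, 0.0018] [0.0007, -0.0034, 0.0001] [0.001, -0.0033, 0.0001] [0.0012, -0.0033, 0.0001] [0.0014, -0.0032, 0.0001] [0.0017, -0.0031, 0.0001] [0.0019, -0.0029, 0.0001] [0.0021, -0.0028, 0.0001] [0.0023, -0.0027, 0.0001] [0.0024, -0.0025, 0.0001]
```

View pics/e.png

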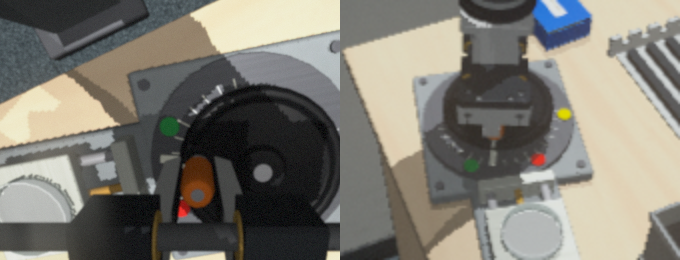

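The left half (wrist view) shows the white pointer at about (168,159), just short of green at (168,127). In the right half (scene view) the pointer is at (492,157) and green at (471,165). I'll compute the pointer angle.

```bash
cat > ang.py <<'E'
from h import *
from station import imaging
C=np.array([.4926,.2648])
def A(m,p,z):
    d=ray(m,p,z)[:2]-C;return np.degrees(np.arctan2(d[1],d[0])).round(1),np.hypot(*d).round(4)
E
python3 - <<'E'
from ang import *
W=imaging.camera_model("wrist");S=imaging.camera_model("scene")
print("wrist ptr",A(W,(229,219),.037),"green",A(W,(228,187),.028),"scene ptr",A(S,(256,228.5),.037),"green",A(S,(245.1,232.4),.028))
print(blobs(np.load("w.npy"),(0,0,150),(180,40,255),10)[:0])
E
```

```text
wrist ptr (np.float64(-117.4), np.float64(0.0725)) green (np.float64(-136.2), np.float64(0.0795)) scene ptr (np.float64(-117.5), np.float64(0.0695)) green (np.float64(-135.4), np.float64(0.0794))
[]
```

```bash
python3 -m handwheel '[[[0,-0.005,0,0],[0.001,-0.005,0,0],[0.002,-0.004,0,0],[0,0,0,0]]]' ; python3 go.py 2
python3 - <<'E'
from h import *
from station import imaging
a=imaging.camera("wrist");b=imaging.camera("scene")
cv2.imwrite("pics/f.png",np.hstack([cv2.resize(a[120:260,130:330],(400,280)),cv2.resize(b[200:270,200:300],(400,280))])[:,:,::-1])
E
```

```text
time_s: 5.65
ee_pos: [0.4558, 0.2314, 0.0867]
eef_rot: [-3.105, 0.004, 1.155]
force: [-0.6, 2.5, -8.6]
grip_width: 0.0213
5.65 [0.4558 0.2314 0.0867] [-3.105  0.004  1.155] F [-0.6  2.5 -8.6] w 0.0213
angle -137.8 rad 0.0497
[0.0005, -0.0016, 0.0017] [0.0008, -0.0016, 0.0001] [0.0008, -0.0015, 0.0001] [0.0009, -0.0015, 0.0001] [0.001, -0.0015, 0.0] [0.001, -0.0014, 0.0] [0.0011, -0.0014, 0.0] [0.0011, -0.0014, 0.0] [0.0011, -0.0013, 0.0] [0.0012, -0.0013, 0.0]
```

View pics/f.png

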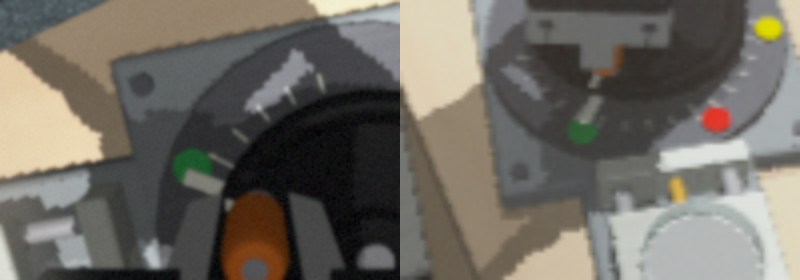

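Both views show the pointer partly over green. In the wrist view the tip is at (187,178) and the mark at about (193,164). In the scene view the tip is at (586,120) and the mark at (583,132).

Run:
```python
from ang import *
W=imaging.camera_model("wrist");S=imaging.camera_model("scene")
for p in((187,178),(203,184),(220,191)):print("w ptr",A(W,(130+p[0]/2,120+p[1]/2),.037))
print("w green",A(W,(130+193/2,120+164/2),.028))
for p in((586,121),(591,109)):print("s ptr",A(S,(200+(p[0]-400)/4,200+p[1]/4),.037))
```

```text
w ptr (np.float64(-134.3), np.float64(0.0785))
w ptr (np.float64(-134.2), np.float64(0.0714))
w ptr (np.float64(-133.8), np.float64(0.0637))
w green (np.float64(-137.2), np.float64(0.0784))
s ptr (np.float64(-132.9), np.float64(0.0788))
s ptr (np.float64(-133.2), np.float64(0.0699))
```

About 2–2.5° short, so a small nudge, then release.

```bash
python3 -m handwheel '[[[0.001,-0.0022,0,0],[0,0,0,0]]]' ; python3 -m handwheel '[[[0,0,0,0],[0,0,0,0],[0,0,0,0]]]' 0.05; python3 go.py 2; python3 -m handwheel '[[[0,0,-0.03,0],[0,0,-0.03,0],[0,0,-0.03,0],[0,0,-0.03,0],[0,-0.04,-0.01,0],[0,-0.04,0,0],[0,-0.04,0,0],[0,-0.04,0,0],[0,0,0,0]]]'
python3 - <<'E'
from ang import *
a=imaging.camera("top");np.save("top2.npy",a);b=imaging.camera("scene")
cv2.imwrite("pics/g.png",np.hstack([cv2.resize(a[130:260,205:330],(400,416)),cv2.resize(b[200:270,200:300],(400,416))])[:,:,::-1])
E
```

```text
time_s: 5.95
ee_pos: [0.4542, 0.2331, 0.0867]
eef_rot: [-3.105, 0.004, 1.155]
force: [-1.5, 2.3, -8.8]
grip_width: 0.0212
time_s: 6.25
ee_pos: [0.4556, 0.2337, 0.0886]
eef_rot: [-3.107, 0.001, 1.155]
force: [0.8, -0.6, 0.1]
grip_width: 0.0418
6.25 [0.4556 0.2337 0.0886] [-3.107e+00  1.000e-03  1.155e+00] F [ 0.8 -0.6  0.1] w 0.0418
angle -140.0 rad 0.0483
[-0.0007, -0.0022, 0.0037] [0.0008, -0.0015, 0.0001] [0.0009, -0.0015, 0.0001] [0.001, -0.0015, 0.0] [0.001, -0.0014, 0.0] [0.0011, -0.0014, 0.0] [0.0011, -0.0014, 0.0] [0.0011, -0.0013, 0.0] [0.0012, -0.0013, 0.0] [0.0012, -0.0012, 0.0] time_s: 7.15
ee_pos: [0.3104, 0.2986, 0.2335]
eef_rot: [-3.112, -0.008, 1.151]
force: [1.2, -0.7, 1.1]
grip_width: 0.05
```

View pics/g.png

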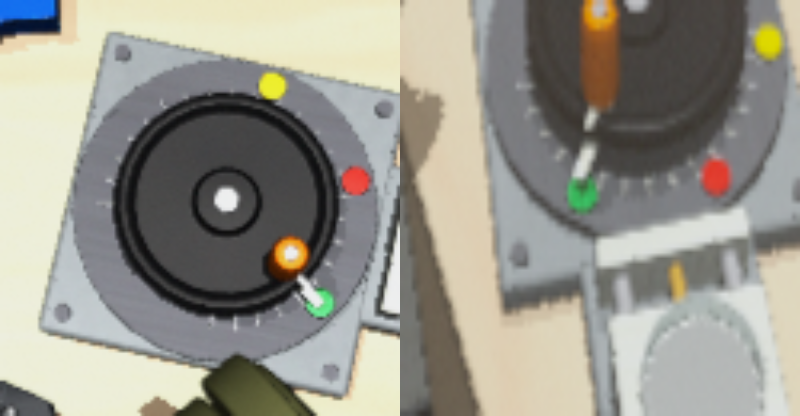

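In both views the pointer tip sits over the green mark (top view tip at about (320,299), mark at (320,303)), and the arm is clear of the wheel. One numeric check before handing in.

Run:
```python
from ang import *
T=imaging.camera_model("top");a=np.load("top2.npy")
f=lambda p:(205+p[0]/3.2,130+p[1]/3.2)
print("tip",A(T,f((320,299)),.037),"mid",A(T,f((312,290)),.037),"handle top",A(T,f((291,253)),.103),"green",A(T,f((320,303)),.028))
w=blobs(a,(0,0,190),(180,60,255),5);print([(A(T,p,.037),s[4]) for p,s in w if 295<p[0]<308 and 212<p[1]<226])
```

```text
tip (np.float64(-135.7), np.float64(0.0795)) mid (np.float64(-135.4), np.float64(0.0724)) handle top (np.float64(-137.5), np.float64(0.0508)) green (np.float64(-136.1), np.float64(0.0811))
[((np.float64(-137.0), np.float64(0.072)), 32)]
```

Within about 1° of green (about 1 mm at the pointer), so I'm handing in.

```bash
python3 -c "
from station import ctrl
print(ctrl.hand_in())"
```

```text
the job is handed in; nothing more can be done
None
```

I gripped the orange handle and cranked the wheel about 220° clockwise, past yellow and red, until the white pointer stood over the green mark. Then I let go, backed the arm clear and handed in; the last arm move ended at about 7.2 s.

- **Final position:** in the top view, measured after letting go, the pointer lies at −135.4° to −137.0° and green at −136.1°. That is within about 1°, or roughly 1 mm at the tip. The handle's top reads −137.5°, slightly off from the pointer.
- **Scene view:** it also shows the tip on green.
- **Forces:** the wrist force was under 25 N at every reading I took, and after release it was about 2 N or less.
- **Off-plan:** on the way down the arm drifted about 5 mm, so the grip started off-centre. During the turn the tool also ran up to 6 mm inside the handle's circle. I corrected both as I went, and the grip held throughout.

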